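# Sort the star knobs and stack the cleared frame

## Robot

A 6-joint arm with a two-finger parallel gripper is mounted at the origin on the work surface. World frame = base frame: x ahead of the robot, y to its left, z up, the work surface at z = 0. Lengths are in mm, angles in rad, forces in N, time in s.
With the tool pointing down it reaches from about 275 to 825 mm from the base axis. Payload 5.2 kg.
Tool frame: the origin (TCP) lies at the very end of the fingers, on their centre line; the grasp point (between the pads) lies 19 mm behind it; z points along the fingers, y is the direction in which the jaws open and shut (so a half turn about z gives the same grasp; the last joint's range is limited). The gripper opens to 93 mm and grips with 3 to 60 N. Pads are 15 mm wide; open, the fingers measure 128 mm over their backs; the gripper's body (75 mm by 188 mm) begins 65 mm behind the grasp point.
Start: joints at [0.951, 0.259, 1.535, -0, 1.348, -0.203], TCP at [222.639, 502.928, 218.653] pointing down, gripper open.
Joint ranges: [-3.14, 3.14], [-0.91, 2.08], [0.19, 2.58], [-1.22, 4.36], [0.22, 2.71], [-3.12, 3.12]. Speed limits (rad/s): [2.57, 2.57, 3.14, 3.14, 3.14, 3.14].

## Interface

Orientations are given as [roll, pitch, yaw] about the fixed x, y, z axes, in that order (R = Rz(yaw) Ry(pitch) Rx(roll)).
In Python, from bench import robot gives the robot as it stands. The module is installed in compiled form; this text tells all that it offers. Calls block until the motion is done:
- robot.move_ptp(position, orientation): joint-space move of the TCP to a pose.
- robot.move_linear(position, ori=None, speed=150, f_stop=None): straight line of the TCP; ori=None keeps the orientation; speed is the mean speed in mm/s. With f_stop (N) it stops when the force on the tool has changed by that much, and returns True; else False.
- robot.move_j(angles): joint-space move.
- robot.move_gripper(opening): opening from 0.0 (shut) to 1.0 (fully open); the grip force is fixed at half the most; returns when the fingers have stopped.
- robot.sleep(seconds).
- robot.inverse_kinematics(position, orientation): joint angles nearest the present ones, or None.
- robot.get_image(name): name is "side" or "top" or "wrist"; returns a dict with "img" (400x640x3 uint8, blue, green, red), "fovy" (degrees; the focal length in pixels is half the picture's height over the tangent of half this angle, whatever the lens; pixels are square), "cx", "cy" (the principal point, pixels), "k1" (the pictures are not rectified: a ray, as slopes to the right and down, at radius r is drawn at 1 + k1 r^2 times it, then the intrinsics apply), "eye" and "orientation" of the camera in the world. Camera axes: x right, y down, z forward; pixel columns grow to the right and rows downward; lengths in mm; the calibration is good to about 2 mm. A picture is of the moment at which its call begins. There is no depth.
A pose or a line that the arm cannot do raises robot.MotionError and nothing moves.
- robot.hand_in(): hands the job in, once; it reports no verdict.
Readings, each from a call of its own:
- robot.current_t(): time.
- robot.current_qpos(): joint angles.
- robot.current_joint_vel(): joint speeds.
- robot.current_joint_efforts(): joint torques, N m.
- robot.current_tcp_pos(): TCP position.
- robot.current_eef_rot(): TCP orientation.
- robot.current_contact_force(): force on the tool from outside, world axes, zero at the start.
- robot.current_ft_torque(): the same for the moment, N m.
- robot.current_gripper_width(): opening from 0.0 (shut) to 1.0 (fully open).
Only numpy, scipy, OpenCV 4.12 (cv2) and the standard library are available. Lean on these libraries where they do the work, as an engineer would, in place of code of your own. Each camera call takes 0.05 s, during which the arm holds its last target. There are 200 camera calls.

## Task

Three star knobs were left on the bench, two of them inside the bays of the loose wooden frame: put each knob into the bin of its own colour. Leave the frame where it stands until all three knobs are in their bins, then set it flat and squarely on top of the low stack of two frames on the black mat, middle bar over middle bar, its edges flush with theirs to within about a centimetre. Do not disturb the glue bottle, the offcut, the tape measure or the tin.

Things in the scene. Friction and masses are not known exactly. Their poses are not given: they have to be found in the camera images.
- knob_red: red plastic star knob (seven-lobed clamping knob), standing on its hub: hub 26 mm diameter, 13 mm high, above it the head, 42 mm diameter, 17 mm thick, top at 30 mm; origin at the centre of the hub's underside, z up; about 45 g; loose
- knob_yellow: yellow plastic star knob (seven-lobed clamping knob), standing on its hub: hub 26 mm diameter, 13 mm high, above it the head, 42 mm diameter, 17 mm thick, top at 30 mm; origin at the centre of the hub's underside, z up; about 45 g; loose
- knob_green: green plastic star knob (seven-lobed clamping knob), standing on its hub: hub 26 mm diameter, 13 mm high, above it the head, 42 mm diameter, 17 mm thick, top at 30 mm; origin at the centre of the hub's underside, z up; about 45 g; loose
- bin_red: red plastic parts bin, fixed to the bench, outside 100 (x) x 120 (y) mm, walls and floor 3 mm; walls 55 mm high, but 30 mm along the +y front, which has a paper label, and along the last 30 mm of both sides; origin at the centre of its underside
- bin_red_in (a point): centre of the inner floor of the red bin, 3 mm above the bench
- bin_yellow: yellow plastic parts bin, fixed to the bench, outside 100 (x) x 120 (y) mm, walls and floor 3 mm; walls 55 mm high, but 30 mm along the +y front, which has a paper label, and along the last 30 mm of both sides; origin at the centre of its underside
- bin_yellow_in (a point): centre of the inner floor of the yellow bin, 3 mm above the bench
- bin_green: green plastic parts bin, fixed to the bench, outside 100 (x) x 120 (y) mm, walls and floor 3 mm; walls 55 mm high, but 30 mm along the +y front, which has a paper label, and along the last 30 mm of both sides; origin at the centre of its underside
- bin_green_in (a point): centre of the inner floor of the green bin, 3 mm above the bench
- frame: loose pine frame like a two-pane window, 210 (its x) x 150 (its y) x 36 mm high, all bars 16 mm thick, open above and below; a middle bar along its y through its centre (118 mm free length, a good place to grip it) leaves two bays of 81 (x) x 118 (y) mm; origin at the centre of its underside; same when turned half round; about 0.22 kg
- stack: stack of two such pine frames on the black mat (the taller stacks at the bench edge are not meant), fixed, 72 mm high in all, same outline, bars and axes as the loose frame; origin at the centre of its underside
- stack_top (a point): centre of the stack's top face, 72 mm above the bench, axes as the stack
- glue: bystander: white glue bottle with orange cap, 54 mm diameter, 150 mm high, standing loose; origin at the centre of its underside
- offcut: bystander: pine offcut 70 (x) x 30 (y) x 18 mm, loose; origin at the centre of its underside
- tape: bystander: orange tape measure 62 x 32 x 60 mm high, loose; origin at the centre of its underside
- tin: bystander: closed steel tin, 72 mm diameter, 50 mm high, loose; origin at the centre of its underside

How it is judged (in metres and radians):
On the way:
1. all three knobs lie in the bins of their own colours, the frame still where it was (within 30 mm) (x of knob_red in the frame of bin_red_in between -0.05 and 0.05 m and y of knob_red in the frame of bin_red_in between -0.06 and 0.06 m and z of knob_red in the frame of bin_red_in between -0.01 and 0.045 m and x of knob_yellow in the frame of bin_yellow_in between -0.05 and 0.05 m and y of knob_yellow in the frame of bin_yellow_in between -0.06 and 0.06 m and z of knob_yellow in the frame of bin_yellow_in between -0.01 and 0.045 m and x of knob_green in the frame of bin_green_in between -0.05 and 0.05 m and y of knob_green in the frame of bin_green_in between -0.06 and 0.06 m and z of knob_green in the frame of bin_green_in between -0.01 and 0.045 m and distance of frame from where it was at the start of the episode below 0.03 m), for 0.2 s.
At the end, for the whole second after the job is handed in: Each knob lies at rest inside the bin of its own colour; the frame rests flat on the stack (height within 6 mm, tilt under 0.06 rad), its centre within 12 mm of the stack's and its sides parallel to the stack's within 0.12 rad (half a turn makes no difference) (x of knob_red in the frame of bin_red_in between -0.05 and 0.05 m and y of knob_red in the frame of bin_red_in between -0.06 and 0.06 m and z of knob_red in the frame of bin_red_in between -0.01 and 0.045 m and x of knob_yellow in the frame of bin_yellow_in between -0.05 and 0.05 m and y of knob_yellow in the frame of bin_yellow_in between -0.06 and 0.06 m and z of knob_yellow in the frame of bin_yellow_in between -0.01 and 0.045 m and x of knob_green in the frame of bin_green_in between -0.05 and 0.05 m and y of knob_green in the frame of bin_green_in between -0.06 and 0.06 m and z of knob_green in the frame of bin_green_in between -0.01 and 0.045 m and horizontal distance between frame and stack_top below 0.012 m and z of frame in the frame of stack_top between -0.006 and 0.006 m and angle between the x axis of frame and the x axis of stack_top, either way round below 0.12 rad and angle between frame's own z axis and vertical below 0.06 rad and linear speed of each of frame, knob_red, knob_yellow, knob_green below 0.03 m/s); the robot touches nothing.
It fails at once if the frame is shifted by more than 30 mm before all three knobs are in their bins (distance of frame from where it was at the start of the episode above 0.03 m and not ((x of knob_red in the frame of bin_red_in between -0.05 and 0.05 m and y of knob_red in the frame of bin_red_in between -0.06 and 0.06 m and z of knob_red in the frame of bin_red_in between -0.01 and 0.045 m) and (x of knob_yellow in the frame of bin_yellow_in between -0.05 and 0.05 m and y of knob_yellow in the frame of bin_yellow_in between -0.06 and 0.06 m and z of knob_yellow in the frame of bin_yellow_in between -0.01 and 0.045 m) and (x of knob_green in the frame of bin_green_in between -0.05 and 0.05 m and y of knob_green in the frame of bin_green_in between -0.06 and 0.06 m and z of knob_green in the frame of bin_green_in between -0.01 and 0.045 m))).
It fails at once if a bystander (glue bottle, offcut, tape measure, tin) is shifted by more than 40 mm or the bottle is tipped (distance of any of glue, offcut, tape, tin from where it was at the start of the episode above 0.04 m or angle between glue's own z axis and vertical above 0.4 rad).
It also fails if it takes over 72 s, if anything falls off the work surface, if the arm or the gripper's body presses on something with over 40 N, if the wrist force passes 120 N, or if a joint passes its speed limit or range.

## Working session

There is one attempt and no reset: what is moved stays moved. The work goes in short steps, each a Python script; the robot and the scene stay as the last script left them, time stands still between calls to the robot, and variables do not carry over. Pictures are saved under pics/ and viewed, about 8 in all and at most 12, crops included, and the job is handed in when it is done.

```bash
mkdir -p pics
cat > h.py <<'E'
import numpy as np, cv2
from scipy.spatial.transform import Rotation as Rot
from bench import robot
def intr(c):
    f=200/np.tan(np.radians(c["fovy"])/2)
    return f
def pix2w(c,u,v,z):
    f=intr(c); d=np.array([(u-c["cx"])/f,(v-c["cy"])/f]); s=d.copy()
    for _ in range(30): s=d/(1+c["k1"]*(s@s))
    R=Rot.from_euler('xyz',c["orientation"]).as_matrix()
    r=R@np.array([s[0],s[1],1.]); e=np.array(c["eye"])
    return e+r*(z-e[2])/r[2]
def w2pix(c,p):
    R=Rot.from_euler('xyz',c["orientation"]).as_matrix()
    q=R.T@(np.array(p,float)-np.array(c["eye"])); s=q[:2]/q[2]; s=s*(1+c["k1"]*(s@s))
    return s*intr(c)+[c["cx"],c["cy"]]
def snap(name,fn):
    import pickle
    c=robot.get_image(name); cv2.imwrite(f"pics/{fn}.png",c["img"]); pickle.dump(c,open(f"pics/{fn}.pkl","wb")); return c
E
python3 - <<'E'
from h import *
for n in ("top","side"):
    c=snap(n,n+"0"); print({k:v for k,v in c.items() if k!="img"})
print(robot.current_eef_rot(), robot.current_t())
E
```

```text
{'fovy': 57.235139329243296, 'cx': 332.46315942915146, 'cy': 202.15942383958557, 'k1': -0.036060938377789446, 'eye': array([ 341.55397419,  -28.93448353, 1159.16791997]), 'orientation': array([-2.92994436,  0.00586246, -1.70203228])}
{'fovy': 57.68563085384331, 'cx': 318.40894285562496, 'cy': 201.0806155112178, 'k1': 0.021986095803776255, 'eye': array([361.92803755, 657.72702231, 499.34736399]), 'orientation': array([-2.08853911,  0.01485628, -2.81449138])}
[-3.14002956e+00 -3.16055839e-04  2.72479046e+00] 0.1
```

View pics/top0.png

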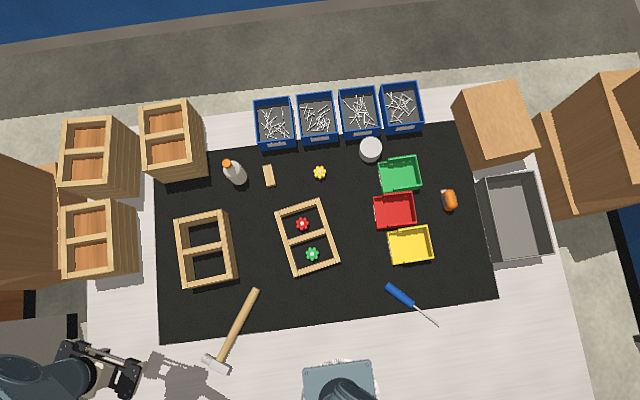

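View pics/side0.png

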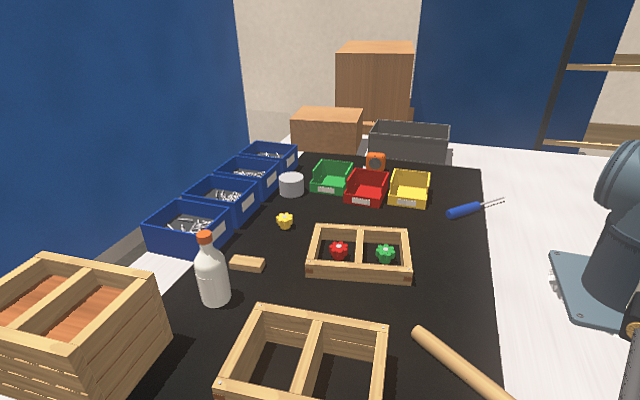

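The top view shows the stack around (206,248), the loose frame around (307,237) with red at (302,224) and green at (312,254), and yellow at (320,172). The bins are at (400,173) green, (395,211) red and (410,245) yellow. I'll enlarge a crop to read the corners.

Run:
```python
import cv2
im=cv2.imread("pics/top0.png")
cv2.imwrite("pics/c1.png",cv2.resize(im[190:305,165:350],None,fx=4.3,fy=4.3,interpolation=cv2.INTER_CUBIC))
cv2.imwrite("pics/c2.png",cv2.resize(im[130:275,300:470],None,fx=4,fy=4,interpolation=cv2.INTER_CUBIC))
```

```text
(no output)
```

View pics/c1.png

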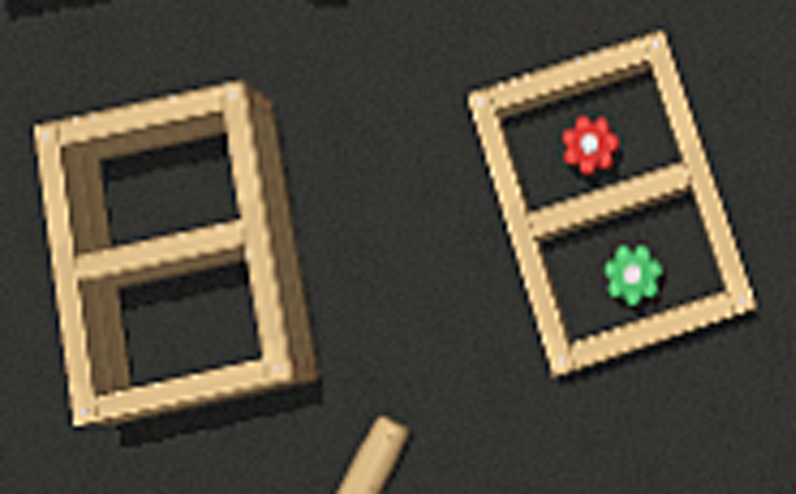

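View pics/c2.png

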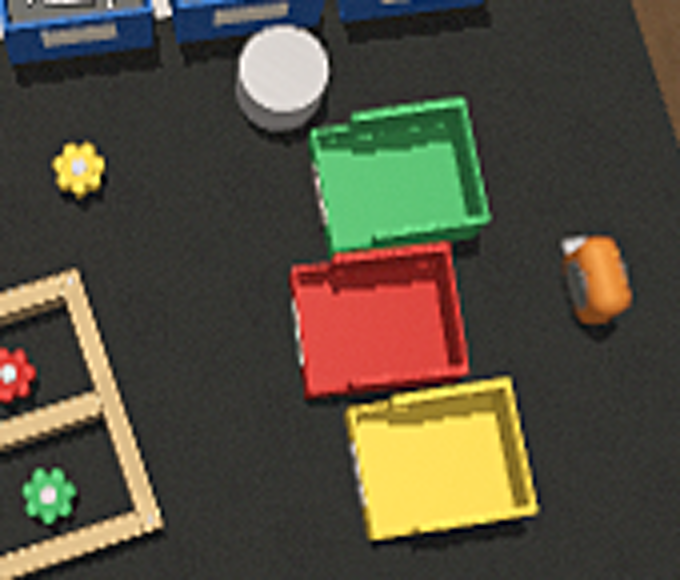

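```bash
cat > meas.py <<'E'
from h import *; import pickle
c=pickle.load(open("pics/top0.pkl","rb"))
p1=lambda u,v,z:pix2w(c,165+(u+.5)/4.3-.5,190+(v+.5)/4.3-.5,z)[:2]
p2=lambda u,v,z:pix2w(c,300+(u+.5)/4-.5,130+(v+.5)/4-.5,z)[:2]
def rect(n,cs):
    cs=np.array(cs); d=np.diff(np.vstack([cs,cs[:1]]),axis=0)
    ang=lambda v:np.degrees(np.arctan2(v[1],v[0]))
    print(n,cs.mean(0).round(1),"sides",np.linalg.norm(d,axis=1).round(1),"ang",[round(ang(v),1) for v in d])
rect("frame",[p1(*q,36) for q in [(470,95),(660,32),(754,308),(558,376)]])
rect("stack",[p1(*q,72) for q in [(35,125),(243,82),(293,378),(78,425)]])
print("red",p1(590,143,30),"green",p1(632,273,30),"yellow",p2(79,168,30))
for n,fr,re in [("red",[(292,268),(307,397)],[(450,245),(467,375)]),("green",[(312,130),(331,252)],[(465,98),(489,219)]),("yellow",[(347,407),(371,541)],[(511,378),(537,514)])]:
    rect(n,[p2(*fr[0],30),p2(*re[0],55),p2(*re[1],55),p2(*fr[1],30)])
print("tin",p2(284,64,50),"tape",p2(600,278,60))
for n,u,v,z in[("glue",227,163,150),("offcut",268,175,18)]: print(n,pix2w(c,u,v,z)[:2])
E
python3 meas.py
```

```text
frame [486.2  39.3] sides [145.4 210.9 145.2 211.4] ang [np.float64(-78.8), np.float64(-168.7), np.float64(101.4), np.float64(11.3)]
stack [487.8 349.2] sides [149.5 210.3 148.9 211.7] ang [np.float64(-85.6), np.float64(-174.6), np.float64(94.9), np.float64(5.5)]
red [530.12937926  49.13877727] green [433.17429696  30.12788039] yellow [687.89596384 -25.59563545]
red [ 530.9 -240.5] sides [121.  102.2 120.2 103.1] ang [np.float64(-91.6), np.float64(177.2), np.float64(88.8), np.float64(-2.3)]
green [ 645.4 -276.1] sides [120.5 100.2 122.3 102. ] ang [np.float64(-88.8), np.float64(-179.6), np.float64(92.0), np.float64(-0.6)]
yellow [ 418.5 -269.9] sides [123.5 103.7 122.4 103.7] ang [np.float64(-88.8), np.float64(-179.7), np.float64(91.2), np.float64(0.9)]
tin [ 746.16295127 -199.08300054] tape [ 538.3716984  -412.18542431]
glue [712.72368633 236.26389465]
offcut [702.47824466 141.08570613]
```

The rectangle sizes come out as specified (frame 145×211, stack 149×211, bins about 121×102), and the knobs are nearly centred in their bays. I'll start with red.

```bash
cat >> h.py <<'E'
PI=np.pi
def knob(pos,yaw,bin_xy):
    robot.move_gripper(0.66)
    robot.move_ptp([*pos,130],[PI,0,yaw])
    hit=robot.move_linear([*pos,5],speed=150,f_stop=15)
    if hit:
        print("HIT",robot.current_tcp_pos()); robot.move_linear([*pos,130]); return False
    robot.move_gripper(0.0); w=robot.current_gripper_width()
    robot.move_linear([*pos,130],speed=200)
    w2=robot.current_gripper_width(); print("width",w*93,w2*93)
    if w2*93<25: return False
    robot.move_ptp([*bin_xy,130],[PI,0,0])
    hit=robot.move_linear([*bin_xy,13],speed=200,f_stop=15); print("bin hit",hit,robot.current_tcp_pos())
    robot.move_gripper(0.6)
    robot.move_linear([*bin_xy,130],speed=250)
    print("t",robot.current_t()); return True
E
python3 - <<'E'
from h import *
knob([530,49],0.197,[531,-240])
snap("top","top1"); c=snap("wrist","w1")
E
```

```text
width 41.5176345115867 41.44074786784127
bin hit False [ 531.88105728 -239.61106745   13.82819619]
t 8.0
```

View pics/top1.png

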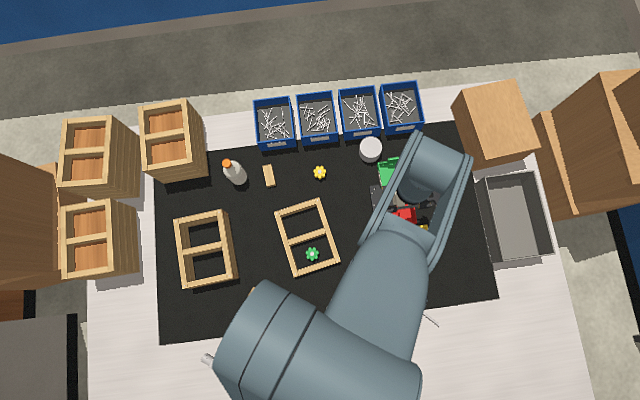

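Red is gone from its bay, and the frame (corners still near (275,212) and (340,265)) hasn't moved. Green and yellow are next.

Run:
```python
from h import *
if knob([433,30],0.197,[645,-276]) and knob([688,-25.5],0.0,[418.5,-270]):
    robot.move_ptp([486,39,230],[PI,0,0.197+PI/2])
    robot.move_gripper(0.6)
    snap("side","side2"); c=snap("wrist","w2"); snap("top","top2"); print(robot.current_t())
    im=np.vstack([cv2.imread("pics/top2.png")[130:275,150:470],cv2.imread("pics/side2.png")[140:290,190:510]])
    cv2.imwrite("pics/c3.png",cv2.resize(im,None,fx=2,fy=2,interpolation=cv2.INTER_CUBIC))
```

```text
width 41.57787755168051 41.36905087829111
bin hit False [ 645.92387371 -275.97830076   14.40072341]
t 15.0333
width 41.43291434460103 41.31590344604897
bin hit False [ 419.37743426 -270.1808013    13.46140393]
t 21.8333
23.4583
```

View pics/c3.png

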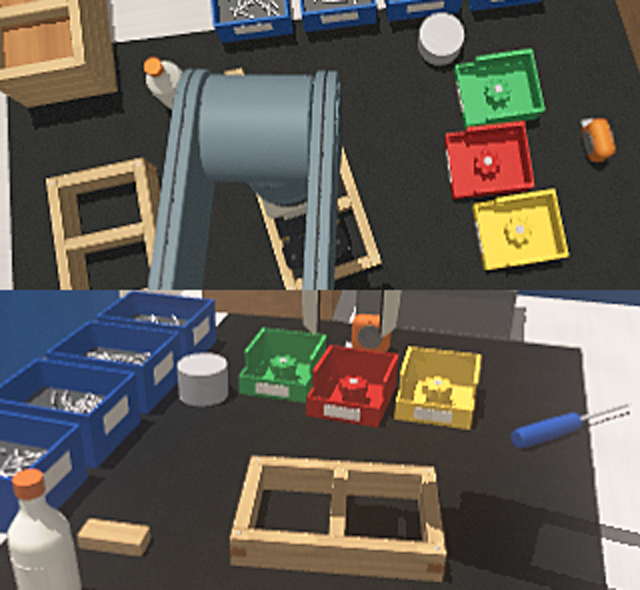

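View pics/w2.png

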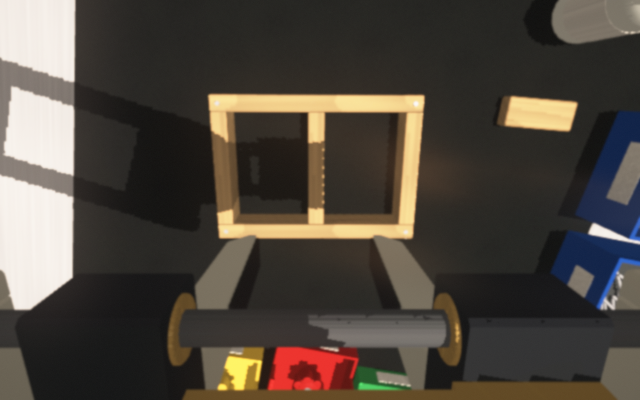

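All three knobs are in their own bins, in both views. In the wrist view the frame's outer top corners are at (209,95), (423,95), (413,238) and (219,238). I'll compare that with the top-camera estimate, then grip the frame.

Run:
```python
from h import *; import pickle
c=pickle.load(open("pics/w2.pkl","rb"))
cs=np.array([pix2w(c,u,v,36)[:2] for u,v in [(209,95),(423,95),(413,238),(219,238)]])
d=np.diff(np.vstack([cs,cs[:1]]),axis=0)
print(cs.mean(0),np.linalg.norm(d,axis=1),np.degrees(np.arctan2(d[:,1],d[:,0])))
# look at the stack the same way
robot.move_linear([488,349,260],[PI,0,np.radians(95)],speed=300)
snap("wrist","w3"); print(robot.current_t())
```

```text
[487.6505109   37.76819475] [207.33805143 149.20275214 210.57072158 149.33215353] [  11.20692374  -78.09198198 -168.75663067  100.66709009]
24.7
```

View pics/w3.png

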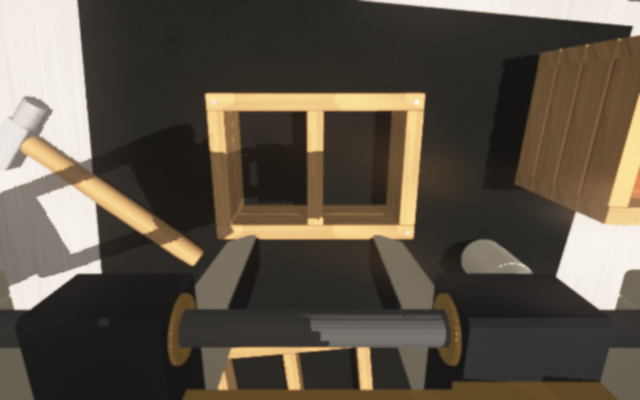

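The stack's top corners in the wrist view are at (206,94), (425,94), (414,239) and (218,239). Next I'll measure it, grip the frame's middle bar, lift and check.

Run:
```python
from h import *; import pickle
c=pickle.load(open("pics/w3.pkl","rb"))
cs=np.array([pix2w(c,u,v,72)[:2] for u,v in [(206,94),(425,94),(414,239),(218,239)]])
d=np.diff(np.vstack([cs,cs[:1]]),axis=0)
print(cs.mean(0),np.linalg.norm(d,axis=1),np.degrees(np.arctan2(d[:,1],d[:,0])))
f=[487,38.5]; o=[PI,0,np.radians(101.2)]
robot.move_linear([*f,130],o,speed=300)
hit=robot.move_linear([*f,6],speed=150,f_stop=15); print("hit",hit)
if not hit:
    robot.move_gripper(0.0); print("w",robot.current_gripper_width()*93)
    robot.move_linear([*f,190],speed=150); robot.sleep(0.3)
    print("w",robot.current_gripper_width()*93,robot.current_contact_force(),robot.current_ft_torque(),robot.current_tcp_pos(),robot.current_t())
    snap("wrist","w4")
```

```text
[489.47631913 348.21774792] [208.51575597 148.870006   209.49317869 148.97989882] [   4.9927988   -84.55497809 -174.97591347   95.06879129]
hit False
w 15.928270945564778
w 15.690314185431193 [-0.40893439  0.57738075 -2.19450591] [-0.04242544  0.04602241  0.03391222] [486.81765403  38.50415778 189.57050149] 29.3333
```

View pics/w4.png

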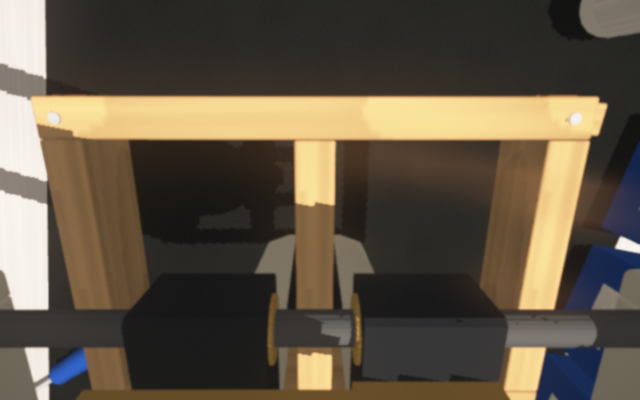

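The frame hangs level, with a 15.7 mm grip and 2.2 N of weight. Both cameras agree on the frame-to-stack offset within 1 mm, so I'll place it.

```bash
python3 - <<'E'
from h import *
s=[488.8,348.7]; o=[PI,0,np.radians(95)]
robot.move_linear([*s,190],o,speed=150)
robot.move_linear([*s,90],speed=120); robot.sleep(.2)
print(robot.current_tcp_pos())
hit=robot.move_linear([*s,74],speed=25,f_stop=5); print("hit",hit,robot.current_tcp_pos(),robot.current_contact_force())
robot.move_gripper(0.5)
robot.move_linear([*s,260],speed=200); robot.sleep(.3)
snap("wrist","w5")
robot.move_ptp([300,-100,300],[PI,0,PI/2]); snap("top","top5"); snap("side","side5"); print(robot.current_t())
t=cv2.imread("pics/top5.png")[130:305,150:470]; q=cv2.imread("pics/side5.png")[140:400,190:510]
cv2.imwrite("pics/c5.png",np.vstack([t,q]));
E
python3 -c "
import cv2;im=cv2.imread('pics/c5.png');cv2.imwrite('pics/c5.png',cv2.resize(im,None,fx=1.37,fy=1.37,interpolation=cv2.INTER_CUBIC))"
```

```text
[489.31520555 348.94504933  90.90335321]
hit True [488.74360457 348.67884188  77.9324105 ] [-0.2087856  -0.30145769  2.57155925]
37.275
```

View pics/w5.png

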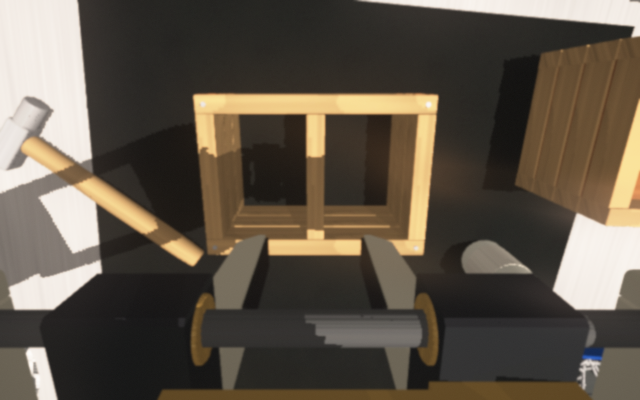

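View pics/c5.png

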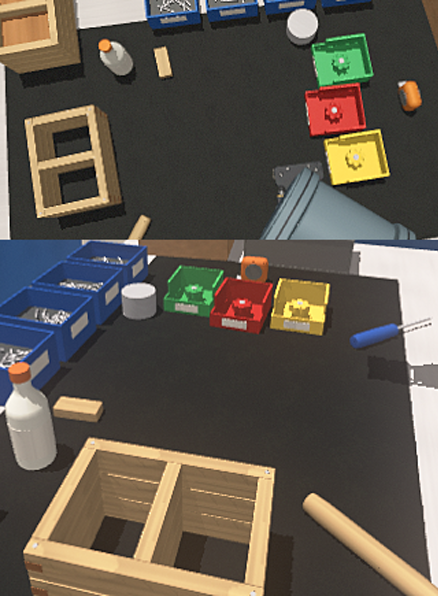

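The frame sits flush on the stack, with top corners at (194,95), (437,95), (424,254) and (207,254) in the wrist view. The knobs are in their bins and the bystanders haven't moved. I'll do one numeric check before handing in.

Run:
```python
from h import *; import pickle
c=pickle.load(open("pics/w5.pkl","rb"))
cs=np.array([pix2w(c,u,v,108)[:2] for u,v in [(194,95),(437,95),(424,254),(207,254)]])
d=np.diff(np.vstack([cs,cs[:1]]),axis=0); a=np.degrees(np.arctan2(d[0,1],d[0,0])); m=cs.mean(0)
print(m,np.linalg.norm(d,axis=1),a)
if np.linalg.norm(m-[489.5,348.2])<6 and abs(a-5)<2: robot.hand_in(); print("handed in",robot.current_t())
```

```text
[489.17910226 348.28065358] [207.47834621 148.14377592 210.53288014 148.57344257] 5.028210913869358
the job is handed in; nothing more can be done
the job is handed in; nothing more can be done
```

All three knobs are in the bins of their own colours, and the loose frame now sits on the low stack. I handed the job in at about 37 s of the 72 s allowed.

- **Knobs:** I placed red, green and yellow in that order; each was gripped at about 41.5 mm, matching the 42 mm heads. The top and side pictures showed each in its own bin. The frame still stood where it was before I lifted it.
- **Frame:** I lifted it by the middle bar and lowered it until it touched the stack. The last wrist-camera check put its centre about 0.3 mm from the stack's, with the sides parallel to within 0.1°. These figures rest on a calibration good to about 2 mm. It touched down at a tool height of 78 mm, as expected for lying flat.
- **Bystanders:** In the last top and side pictures the glue bottle, offcut, tape measure and tin looked unmoved and the bottle was upright. I judged this by eye and did not measure it.

No check failed. The top and wrist cameras gave slightly different positions for the frame and the stack (about 2 mm), but agreed within 1 mm on the offset between them. The hand-in gave no verdict.

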